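Put the gravers away in their tray, handles on the cork

TASK

Lay the two gravers (the tools with short mushroom-shaped handles, one pale, one dark) in the wooden tray, one in each lane, lying flat as they lie now: each handle on the cork and its blade down in the groove. Let go of them, and leave the long straight-handled burnisher where it lies.

Things in the scene. Friction and masses are not known exactly. Their poses are not given: they have to be found in the camera images.
- graver_pale: graver, 112 mm long: mushroom-shaped pale tan wooden handle, thin 4 mm blade; lies flat. Origin: middle of its length, underside; +y points to the butt of the handle, z up. Handle y = 14 to 56 mm, widest (30 mm across x, 27 mm high) near y = 44, where it is best gripped across x with fingertips close to the surface; blade tip at y = -56. About 35 g, mostly handle.
- graver_dark: graver, 120 mm long: mushroom-shaped dark brown wooden handle, thin 4 mm blade; lies flat. Origin: middle of its length, underside; +y points to the butt of the handle, z up. Handle y = 18 to 60 mm, widest (30 mm across x, 27 mm high) near y = 48, where it is best gripped across x with fingertips close to the surface; blade tip at y = -60. About 35 g, mostly handle.
- tray: fixed dark wooden tray 160 x 180 mm, floor 8 mm high. Origin: bench level, middle of cork end; +x runs along the two lanes (y = +-45 mm) away from the cork. Along x: rim to 6 mm, 14 high; cork for the handles to 76, no side walls; blocks 78 to 156, 20 high, with a 40 mm wide groove (pale floor) per lane for the blade; end rim. A graver lies well, its origin at x = 75, y = +-45 mm, +y along the tray's -x.
- burnisher: burnisher, not to be moved: a slim tool 170 mm long, 16 mm wide, 13 mm high with a long straight brown handle, lying loose at the back of the work. Origin: middle of its length, underside; y along the tool.
Things that resemble listed ones, but are neither listed nor needed, are in the scene too. There is more than one size of the graver_dark; the one meant has the size given above.

How it is judged:
By the outcome, as a careful person would: the job done as asked, in the order asked, and still so for the second after the job is handed in, with the robot touching nothing.
It also fails if it takes over 51 s, if anything falls off the work surface, if the arm or the gripper's body presses on something with over 40 N, if the wrist force passes 120 N, or if a joint passes its speed limit or range.

ROBOT

A 6-joint arm with a two-finger parallel gripper is mounted at the origin on the work surface; the furniture and walls round the work are solid. World frame = base frame: x ahead of the robot, y to its left, z up, the work surface at z = 0. Lengths are in mm, angles in degrees, forces in N, time in s.
With the tool pointing down it reaches from about 300 to 850 mm from the base axis. Payload 4.2 kg.
Tool frame: the origin (TCP) lies between the finger pads; the fingertips stand 22 mm ahead of it and the grasp point (between the pads) lies 3 mm ahead of it; z points along the fingers, y is the direction in which the jaws open and shut (so a half turn about z gives the same grasp; the last joint's range is limited). The gripper opens to 91 mm and grips with 3 to 60 N. Pads are 32 mm wide; open, the fingers measure 118 mm over their backs; the gripper's body (76 mm by 178 mm) begins 60 mm behind the grasp point.
Start: joints at [65.26, 18.312, 89.639, -0, 72.044, -1.146], TCP at [230.152, 526.945, 235.976] pointing down, gripper open.
Joint ranges: [-177.97, 177.97], [-48.28, 115.42], [12.27, 149.76], [-77.06, 257.06], [2.81, 150.46], [-146.56, 146.56]. Speed limits (degrees/s): [147.25, 147.25, 180, 180, 180, 180].

INTERFACE

Orientations are given as [roll, pitch, yaw] about the fixed x, y, z axes, in that order (R = Rz(yaw) Ry(pitch) Rx(roll)).
In Python, from workcell import * gives the robot as it stands.
- The arm moves only by the shell command python3 -m jog 'ROWS' [OPENING] [FORCE]. ROWS is text: rows parted by semicolons, each of 6 numbers parted by spaces: the shift along the tool's x, y, z in units of 0.5 m (1.0 is 0.5 m), then the turn, a rotation vector about the tool's x, y, z in units of pi/2 rad (1.0 is pi/2 rad). A call has 1 to 20 rows; each row is the pose to reach, as a shift and turn from the pose measured when the call began, along the tool's axes at that moment; what a row does not reach only later rows make up. A row lasts 1/12 s, in which the tool goes at most 41.7 mm and 7.16 degrees, less where a joint would pass 70% of its speed; a pose out of reach is approached as far as the arm can. A call with a number of a shift or a turn outside -1 to 1 is refused whole. A call with a gripper value outside its range is refused whole. OPENING is the opening, from -1 (shut) to 1 (fully open), set as the call begins (- or left out, the last holds). The fingers move at their own pace and stop on an object; FORCE is the grip in N (left out, the last holds). Time passes only in rows, so rows that repeat a pose let the fingers close. It gives the time, the measured TCP pose, the force and the opening at its end, in the units of the state.
- state(): the state, without advancing time (a new reading comes with each control period).
- grab_frame(name): name is "side" or "top"; returns the picture (384x512x3 uint8, red, green, blue); there is no depth.
- calibration(name): a dict with "mtx" (3x3 intrinsics, pixels), "rvec" (rotation vector, rad) and "tvec" (3), from world to camera coordinates, as OpenCV has them. Camera axes: x right, y down, z forward; pixel columns grow to the right and rows downward; lengths in mm; the calibration is good to about 2 mm. A picture is of the moment at which its call begins. calibration takes no time and is no camera call.
- job_done(): hands the job in, once; it reports no verdict.
Trained networks look in the newest picture that a camera, given by its name, has taken for a name from the list of things; names that differ only in an ending like _2 or _b are one class to them, and where a whole thing is asked for, a point or a joint stands for the part that bears it (a point fixed in the world has none). Each returns a list of dicts, best first, with "confidence" (0 to 1); they miss things now and then, are a little off and sometimes report something else, mostly with a low value. They report only what shows in the picture. A call takes as long as a camera call. They do not tell look-alikes from the thing itself.
- spot_in(query, camera): "rect" ([left, top, right, bottom] in pixels, round what is visible of it).
- tip_of(query, camera): "location" ([column, row] in pixels: a listed point, or the origin of a listed thing).
The state is a dict: "time_s": time; "qpos": joint angles; "qvel": joint speeds; "effort": joint torques, N m; "ee_pos": TCP position; "ee_rot": TCP orientation; "force": force on the tool from outside, world axes, zero at the start; "torque": the same for the moment, N m; "gripper_width": finger opening in mm.
Only numpy, scipy, OpenCV 4.12 (cv2) and the standard library are available. Lean on these libraries where they do the work, as an engineer would, in place of code of your own. Each camera call takes 0.05 s, during which the arm holds its last target. There are 200 camera calls.

## Working session

There is one attempt and no reset: what is moved stays moved. The work goes in short steps, Python scripts to look and compute and a shell command to move; the robot and the scene stay as the last step left them, time stands still between calls to the robot, and variables do not carry over. Pictures are saved under pics/ and viewed, about 8 in all and at most 12, crops included, and the job is handed in when it is done.

```bash
mkdir -p pics; ls; cat > h.py <<'E'
from workcell import *
import numpy as np, cv2
from scipy.spatial.transform import Rotation as R
def cam(n):
    c=calibration(n); return np.array(c["mtx"]),np.array(c["rvec"]).reshape(3),np.array(c["tvec"]).reshape(3)
def ray(n,px,z):
    K,r,t=cam(n); M=R.from_rotvec(r).as_matrix(); d=M.T@np.linalg.solve(K,[px[0],px[1],1]); o=-M.T@t
    return o+d*(z-o[2])/d[2]
def proj(n,p):
    K,r,t=cam(n); return cv2.projectPoints(np.array(p,float).reshape(-1,1,3),r,t,K,None)[0].reshape(-1,2)
def save(n,name,crop=None,k=1):
    im=grab_frame(n)[:,:,::-1].copy()
    if crop: im=im[crop[1]:crop[3],crop[0]:crop[2]]
    cv2.imwrite("pics/"+name,cv2.resize(im,None,fx=k,fy=k,interpolation=cv2.INTER_CUBIC))
def rel(p,rpy):
    "target TCP -> shift (0.5m units) and rotvec (pi/2) in the current tool frame"
    s=state(); R0=R.from_euler('xyz',s["ee_rot"],degrees=True); R1=R.from_euler('xyz',rpy,degrees=True)
    return (R0.inv().apply(np.array(p)-s["ee_pos"])/500).round(4),((R0.inv()*R1).as_rotvec()/(np.pi/2)).round(4)
E
python3 - <<'E'
from h import *
s=state(); print(s)
for n in("top","side"):
    save(n,n+"1.png",k=1.5); K,r,t=cam(n); print(n,-R.from_rotvec(r).as_matrix().T@t)
    for q in("graver_pale","graver_dark","tray","burnisher"):
        for d in spot_in(q,n): print(q,d)
        for d in tip_of(q,n): print(q,d,ray(n,d["location"],0).round(1))
E
```

```text
pics
{'time_s': 0.0, 'qpos': array([ 6.52616438e+01,  1.83505459e+01,  8.97056305e+01, -1.96752408e-03,
        7.20409847e+01, -1.14627354e+00]), 'qvel': array([-0.05851659,  0.06662014, -0.12342675,  0.01999006, -0.06092197,
       -0.02856339]), 'effort': array([-1.80700987e-03, -4.12476611e+01, -2.31970793e+01,  7.22609460e-02,
        4.57970705e-02, -1.23285886e-04]), 'ee_pos': array([229.95261856, 526.52876071, 235.13645607]), 'ee_rot': array([-1.79902821e+02, -7.34435181e-05,  1.56408525e+02]), 'force': array([ 0.1414399 ,  0.01491307, -0.07049711]), 'torque': array([0.05046356, 0.02018393, 0.01796921]), 'gripper_width': 91.05946621610335}
top [ 339.65488899  -35.21938761 1334.03526216]
graver_pale {'rect': [235.1, 178.7, 253.3, 186.3], 'confidence': 0.57}
graver_pale {'location': [255.2, 179.4], 'confidence': 0.51} [473.2 -34.3   0. ]
graver_dark {'rect': [340.4, 276.5, 351.7, 285.8], 'confidence': 0.64}
graver_dark {'rect': [331.5, 177.1, 349.1, 180.9], 'confidence': 0.58}
graver_dark {'location': [324.8, 179.6], 'confidence': 0.73} [ 467.1 -226.2    0. ]
graver_dark {'loca
[... 460 characters left out ...]
.142485    502.86013765]
graver_pale {'rect': [272.4, 184.4, 282.5, 198.7], 'confidence': 0.63}
graver_pale {'location': [283.1, 202.9], 'confidence': 0.56} [471.4 -39.3   0. ]
graver_pale {'location': [350.0, 204.4], 'confidence': 0.3} [628.4 -95.7   0. ]
tray {'rect': [237.0, 139.3, 297.2, 173.7], 'confidence': 0.58}
tray {'location': [241.8, 161.6], 'confidence': 0.77} [425.6 221.3   0. ]
burnisher {'rect': [335.3, 186.2, 367.7, 223.2], 'confidence': 0.61}
burnisher {'location': [282.4, 204.6], 'confidence': 0.74} [467.2 -46.2   0. ]
burnisher {'location': [350.1, 204.5], 'confidence': 0.66} [628.5 -96.2   0. ]
burnisher {'location': [239.7, 163.1], 'confidence': 0.17} [417.1 213.3   0. ]
```

View pics/top1.png

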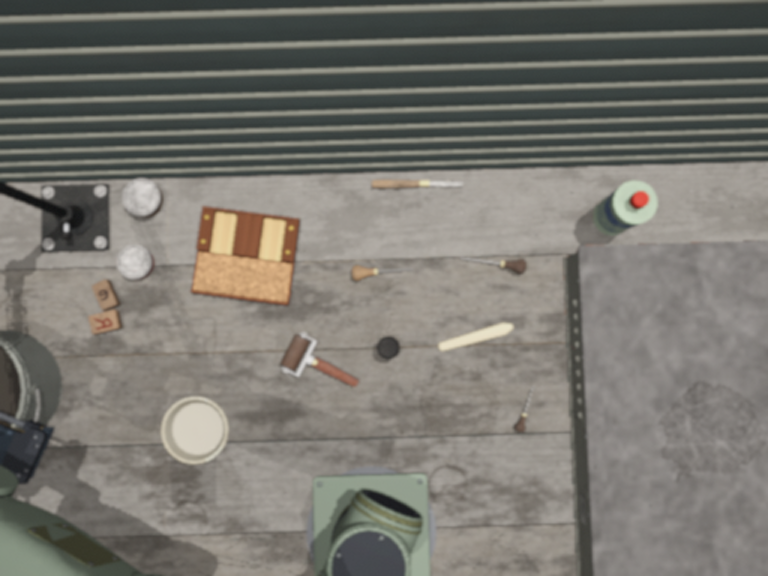

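View pics/side1.png

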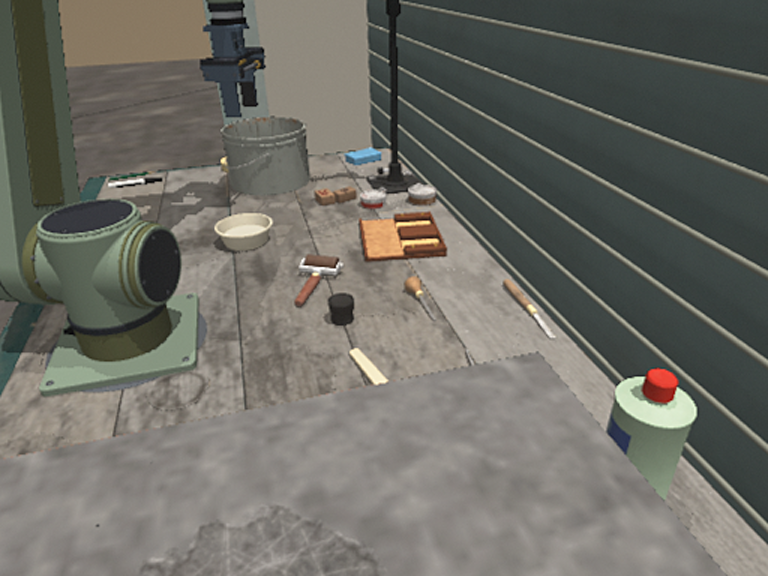

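The top view shows the tray (245,255 in the 1.5x picture), the pale graver (365,272), a long dark graver (505,265), a short dark look-alike (523,412) and the burnisher (415,184). In the side view a raised block on the right hides the dark gravers. Next I'll take closer crops.

```bash
python3 - <<'E'
from h import *
a=grab_frame("top")[:,:,::-1]; b=grab_frame("side")[:,:,::-1]
f=lambda im,x0,y0,w,h,k:cv2.resize(im[y0:y0+h,x0:x0+w],None,fx=k,fy=k,interpolation=cv2.INTER_CUBIC)
c=np.vstack([np.hstack([f(a,225,165,65,30,6),f(a,295,165,65,30,6)]),np.hstack([f(a,120,130,130,80,3),f(a,295,250,130,80,3)]),np.hstack([f(b,60,90,130,50,3),f(b,260,170,130,50,3)])])
cv2.imwrite("pics/c1.png",c)
for p in [(300,174.5),(352,177.5),(346,287),(354,261),(234,182),(267,179)]: print(p,ray("top",p,8).round(1))
# tray corners in top (1.5x picture)
for p in [(203,207),(300,218),(290,304),(192,293)]: print(ray("top",np.array(p)/1.5,14).round(1))
E
```

```text
(300, 174.5) [ 482.3 -157.6    8. ]
(352, 177.5) [ 469.9 -299.8    8. ]
(346, 287) [ 173.3 -271.3    8. ]
(354, 261) [ 242.5 -295.8    8. ]
(234, 182) [466.9  23.9   8. ]
(267, 179) [472.5 -66.7   8. ]
[595.3 291.2  14. ]
[569.9 114.2  14. ]
[413.1 135.7  14. ]
[438.2 313.2  14. ]
```

View pics/c1.png

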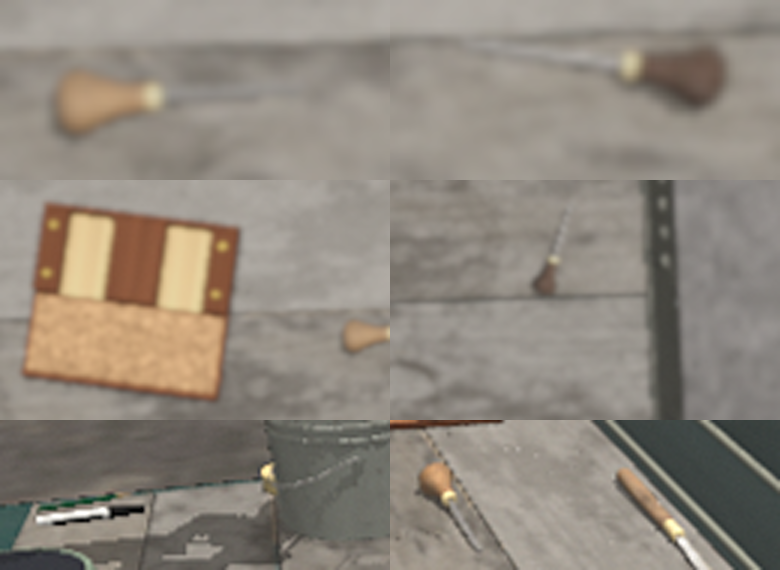

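The dark graver near (346,177) px measures about 124 mm long with a 29 mm handle, so it is the 120 mm one. The one at (350,275) px is only about 73 mm, a look-alike. Next I compute the poses and the first move.

```bash
cat >> h.py <<'E'
def graver(w,tip,n="top"):
    a=ray(n,w,13.5);b=ray(n,tip,4);d=(a-b)[:2];return a[:2],np.degrees(np.arctan2(d[1],d[0]))
E
python3 - <<'E'
from h import *
P,pa=graver((238.6,182),(275,179.7)); D,da=graver((346.7,177.7),(305.8,171.7))
print(P,pa,D,da)
for z in(120,):
    print(*rel([*P,z],[180,0,pa]),state()["ee_rot"])
t=np.radians(-8.1);o=np.array([425.6,224]);M=np.array([[np.cos(t),-np.sin(t)],[np.sin(t),np.cos(t)]])
print("place pale",o+M@[31,45],"dark",o+M@[27,-45])
E
```

```text
[466.01236267  11.15580953] 92.50278386175015 [ 469.27148982 -284.19868452] -100.68311172479183
[-0.8452 -0.7565  0.2319] [ 1.0e-04 -0.0e+00  7.1e-01] [ 1.79993330e+02 -8.41696674e-04  1.56402933e+02]
place pale [462.63128883 264.18312641] dark [445.99008332 175.64460214]
```

```bash
T="";python3 -m jog '-0.845 -0.756 0.232 0 0 0.71;-0.845 -0.756 0.232 0 0 0.71;-0.845 -0.756 0.232 0 0 0.71;-0.845 -0.756 0.232 0 0 0.71;-0.845 -0.756 0.232 0 0 0.71;-0.845 -0.756 0.232 0 0 0.71;-0.845 -0.756 0.232 0 0 0.71;-0.845 -0.756 0.232 0 0 0.71;-0.845 -0.756 0.232 0 0 0.71;-0.845 -0.756 0.232 0 0 0.71;-0.845 -0.756 0.232 0 0 0.71;-0.845 -0.756 0.232 0 0 0.71;-0.845 -0.756 0.232 0 0 0.71;-0.845 -0.756 0.232 0 0 0.71;-0.845 -0.756 0.232 0 0 0.71;-0.845 -0.756 0.232 0 0 0.71;-0.845 -0.756 0.232 0 0 0.71;-0.845 -0.756 0.232 0 0 0.71;-0.845 -0.756 0.232 0 0 0.71;-0.845 -0.756 0.232 0 0 0.71' 1 20
python3 - <<'E'
from h import *
save("side","s2.png",(200,100,400,250),4)
print(state()["ee_pos"],state()["ee_rot"],*rel([466,11,25],[180,0,92.5]),proj("side",[[466,11,13],[466,11,120]]))
for d in tip_of("graver_pale","side")+tip_of("tray","top"): print(d)
E
```

```text
time_s: 2.67
ee_pos: [465.8, 12.6, 120.3]
ee_rot: [180.0, -0.0, 92.6]
force: [-0.5, -0.3, 0.3]
gripper_width: 91.0
[465.8714503   12.45272353 120.27792204] [ 1.79962906e+02 -6.52566560e-03  9.26176017e+01] [-0.0029  0.      0.1906] [ 0.0004 -0.0001  0.0013] [[275.00040605 189.12614916]
 [275.12448295 151.95757553]]
{'location': [282.7, 203.4], 'confidence': 0.7}
{'location': [157.3, 201.5], 'confidence': 0.72}
```

View pics/s2.png

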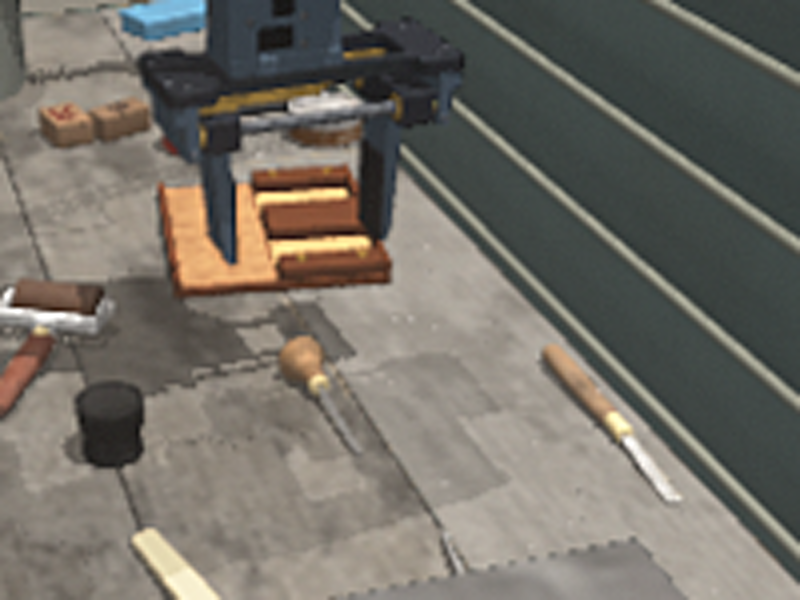

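The side view puts the pale handle at (275.5,189.5), against (275.0,189.1) predicted. The fingers straddle it, so I descend and grip.

```bash
python3 -m jog '-0.003 0 0.05 0 0 0;-0.003 0 0.10 0 0 0;-0.003 0 0.15 0 0 0;-0.003 0 0.18 0 0 0;-0.003 0 0.19 0 0 0;-0.003 0 0.19 0 0 0;-0.003 0 0.19 0 0 0'
python3 -m jog '0 0 0 0 0 0;0 0 0 0 0 0;0 0 0 0 0 0;0 0 0 0 0 0;0 0 0 0 0 0;0 0 0 0 0 0;0 0 0 0 0 0;0 0 0 0 0 0;0 0 0 0 0 0;0 0 0 0 0 0' -1 15
python3 -m jog '0 0 -0.02 0 0 0;0 0 -0.08 0 0 0;0 0 -0.14 0 0 0;0 0 -0.2 0 0 0;0 0 -0.2 0 0 0;0 0 -0.2 0 0 0;0 0 -0.2 0 0 0'
python3 - <<'E'
from h import *
save("side","s3.png",(200,90,350,210),4)
print(*rel([462.6,264.2,125],[180,0,171.9]))
# side-view check of pale angle before lift, and tray corners
print(graver((275.4,189.5),(290,213),"side"))
E
```

```text
time_s: 3.4
ee_pos: [466.5, 10.8, 25.6]
ee_rot: [179.9, -0.0, 92.6]
force: [0.5, 0.4, -1.0]
gripper_width: 91.2
time_s: 4.23
ee_pos: [466.6, 10.8, 25.6]
ee_rot: [179.9, -0.0, 92.6]
force: [0.3, -0.1, 1.9]
gripper_width: 28.3
time_s: 4.82
ee_pos: [465.7, 10.8, 125.0]
ee_rot: [-180.0, -0.0, 92.6]
force: [-1.0, 0.7, -0.9]
gripper_width: 28.3
[ 0.5066  0.0174 -0.001 ] [-7.000e-04 -7.000e-04 -8.812e-01]
(array([466.15528617,   8.06575042]), np.float64(92.6205857218743))
```

View pics/s3.png

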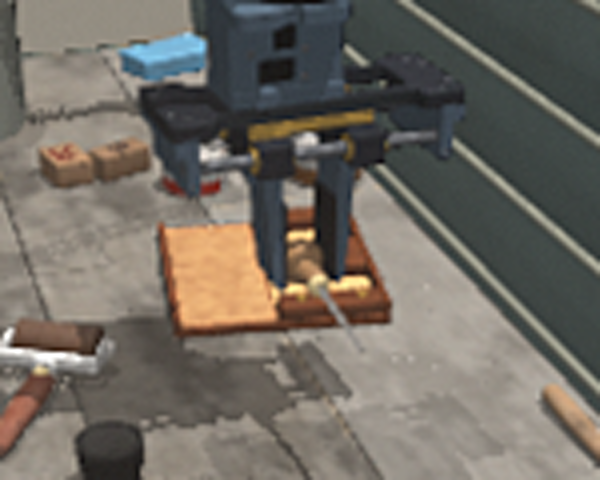

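The graver is held, with its tip at (290.5,178) px. I carry it over the left lane.

```bash
python3 - <<'E'
from h import *
print(proj("side",[[470,-89,z] for z in(90,102,115)]))
E
python3 -m jog '0.05 0 0 0 0 -0.08;0.12 0 0 0 0 -0.16;0.2 0 0 0 0 -0.24;0.28 0 0 0 0 -0.32;0.35 0 0 0 0 -0.4;0.42 0.01 0 0 0 -0.48;0.48 0.016 0 0 0 -0.56;0.507 0.017 0 0 0 -0.64;0.507 0.017 0 0 0 -0.72;0.507 0.017 0 0 0 -0.8;0.507 0.017 0 0 0 -0.88;0.507 0.017 0 0 0 -0.88;0.507 0.017 0 0 0 -0.88;0.507 0.017 0 0 0 -0.88'
python3 - <<'E'
from h import *
save("side","s4.png",(200,60,350,180),4)
print(*rel([462.6,264.2,60],[180,0,171.9]),*rel([462.6,264.2,34],[180,0,171.9]))
t=np.radians(-8.1);o=np.array([425.6,224]);M=np.array([[np.cos(t),-np.sin(t)],[np.sin(t),np.cos(t)]])
im=grab_frame("top")[:,:,::-1].copy(); S=5;x0,y0=110,125
im=cv2.resize(im[y0:y0+90,x0:x0+110],None,fx=S,fy=S,interpolation=cv2.INTER_CUBIC)
def line(pts,z,c):
    q=proj("top",[[*(o+M@np.array(p)),z] for p in pts]); cv2.polylines(im,[np.int32(((q+.5)-[x0,y0])*S)],False,c,1)
line([(0,-90),(160,-90),(160,90),(0,90),(0,-90)],14,(0,255,0))
for s in(-1,1): line([(78,s*45-20),(156,s*45-20),(156,s*45+20),(78,s*45+20),(78,s*45-20)],20,(255,0,0))
cv2.imwrite("pics/t4.png",im)
E
```

```text
[[290.1019434  181.2948971 ]
 [290.23101287 176.70289932]
 [290.37305405 171.64939758]]
time_s: 6.03
ee_pos: [462.0, 264.1, 123.6]
ee_rot: [-179.9, -0.2, 171.6]
force: [1.2, 0.2, -0.2]
gripper_width: 28.4
[-0.0013  0.0004  0.1276] [-0.0006 -0.0016 -0.0026] [-0.0014  0.0005  0.1796] [-0.0006 -0.0016 -0.0026]
```

View pics/s4.png

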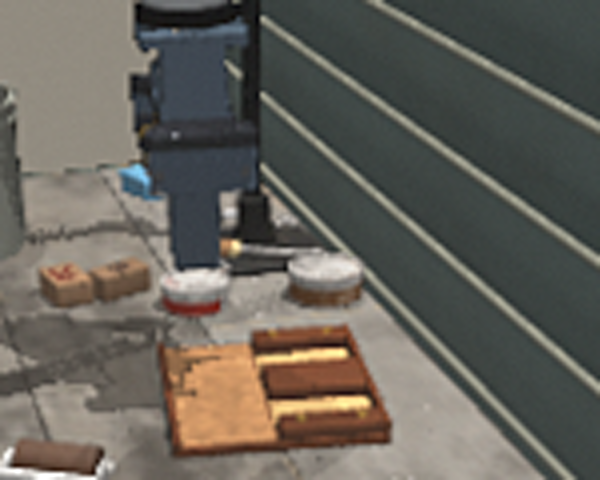

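View pics/t4.png

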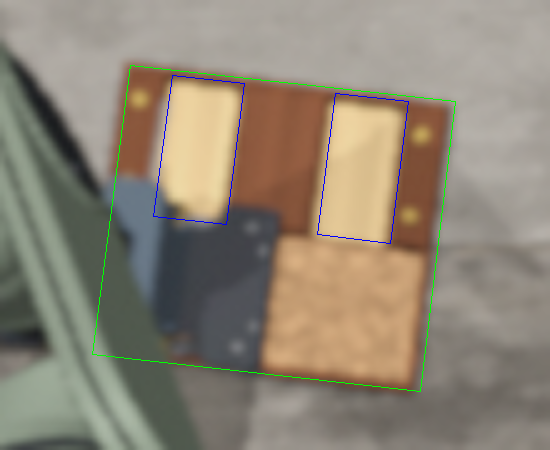

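The overlay agrees with the tray (green outline and blue grooves within about 1 px), and the blade is level. I lower it.

```bash
python3 -m jog '-0.001 0 0.04 0 0 0;-0.001 0 0.08 0 0 0;-0.001 0 0.11 0 0 0;-0.001 0 0.13 0 0 0;-0.001 0 0.15 0 0 0;-0.001 0 0.165 0 0 0;-0.001 0 0.174 0 0 0;-0.001 0 0.179 0 0 0;-0.001 0 0.179 0 0 0;-0.001 0 0.179 0 0 0'
python3 -m jog '0 0 0 0 0 0;0 0 0 0 0 0;0 0 0 0 0 0;0 0 0 0 0 0;0 0 0 0 0 0;0 0 0 0 0 0' 0.4
python3 -m jog '0 0 -0.03 0 0 0;0 0 -0.08 0 0 0;0 0 -0.14 0 0 0;0 0 -0.2 0 0 0;0 0 -0.25 0 0 0;0 0 -0.25 0 0 0;0 0 -0.25 0 0 0' 1
python3 - <<'E'
from h import *
a,b=rel([469.3,-284.2,150],[180,0,79.3]);print(a,b)
E
```

```text
time_s: 6.97
ee_pos: [462.8, 264.3, 34.9]
ee_rot: [-180.0, -0.1, 171.7]
force: [-0.5, -0.3, 1.0]
gripper_width: 28.2
time_s: 7.47
ee_pos: [462.9, 264.3, 35.0]
ee_rot: [180.0, -0.1, 171.7]
force: [0.5, -0.3, 0.2]
gripper_width: 63.2
time_s: 8.05
ee_pos: [463.7, 264.6, 161.4]
ee_rot: [179.9, 0.1, 171.7]
force: [0.3, 0.6, -1.2]
gripper_width: 91.4
[-0.1698 -1.0845  0.0208] [ 1.7000e-03 -4.0000e-04  1.0265e+00]
```

```bash
python3 -m jog '-0.15 -0.95 0 0 0 1;-0.15 -0.95 0 0 0 1;-0.15 -0.95 0 0 0 1;-0.15 -0.95 0 0 0 1;-0.15 -0.95 0 0 0 1;-0.15 -0.95 0 0 0 1;-0.15 -0.95 0 0 0 1;-0.15 -0.95 0 0 0 1;-0.15 -0.95 0 0 0 1;-0.15 -0.95 0 0 0 1;-0.15 -0.95 0 0 0 1;-0.15 -0.95 0 0 0 1;-0.15 -0.95 0 0 0 1;-0.15 -0.95 0 0 0 1;-0.15 -0.95 0 0 0 1;-0.15 -0.95 0 0 0 1'
python3 - <<'E'
from h import *
A=grab_frame("top")[:,:,::-1].copy();S=7
f=lambda x0,y0,w,h,k:cv2.resize(A[y0:y0+h,x0:x0+w],None,fx=k,fy=k,interpolation=cv2.INTER_CUBIC)
cv2.imwrite("pics/t5.png",np.hstack([f(115,130,95,80,4),f(285,140,95,80,4)]))
print(state()["ee_pos"],state()["ee_rot"],*rel([469.3,-284.2,120],[180,0,79.3]))
for d in spot_in("graver_pale","top")+tip_of("graver_pale","top")+tip_of("graver_dark","top"): print(d)
E
```

```text
time_s: 9.38
ee_pos: [468.6, -215.4, 159.5]
ee_rot: [-180.0, -0.2, 81.8]
force: [0.1, 0.4, -0.3]
gripper_width: 91.2
[ 468.80601568 -215.29962862  159.80801597] [-1.79989421e+02 -1.51839692e-01  8.18286699e+01] [-0.1365  0.0206  0.0793] [-0.0002 -0.0017  0.0281]
{'rect': [140.6, 172.9, 148.2, 192.1], 'confidence': 0.71}
{'rect': [249.2, 119.4, 310.5, 123.9], 'confidence': 0.36}
{'location': [145.2, 172.4], 'confidence': 0.69}
```

View pics/t5.png

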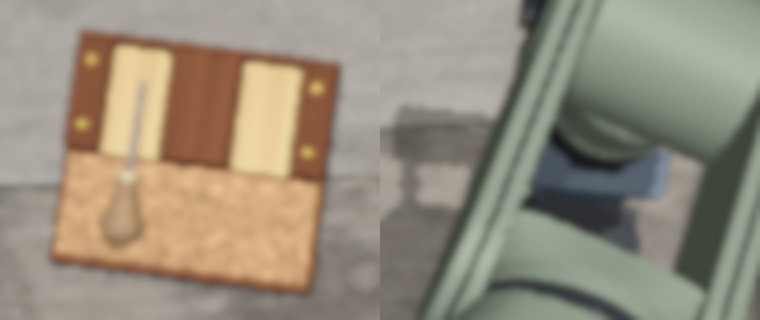

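The pale graver lies well in the left lane: handle on the cork at (122,215), blade in the groove up to (143,85). Now the dark one.

```bash
python3 -m jog '-0.06 0.01 0.04 0 0 0.028;-0.11 0.02 0.07 0 0 0.028;-0.136 0.021 0.079 0 0 0.028;-0.136 0.021 0.12 0 0 0.028;-0.136 0.021 0.17 0 0 0.028;-0.136 0.021 0.22 0 0 0.028;-0.136 0.021 0.25 0 0 0.028;-0.136 0.021 0.265 0 0 0.028;-0.136 0.021 0.269 0 0 0.028;-0.136 0.021 0.269 0 0 0.028;-0.136 0.021 0.269 0 0 0.028'
python3 -m jog '0 0 0 0 0 0;0 0 0 0 0 0;0 0 0 0 0 0;0 0 0 0 0 0;0 0 0 0 0 0;0 0 0 0 0 0;0 0 0 0 0 0;0 0 0 0 0 0;0 0 0 0 0 0;0 0 0 0 0 0' -1 15
python3 -m jog '0 0 -0.02 0 0 0;0 0 -0.08 0 0 0;0 0 -0.14 0 0 0;0 0 -0.2 0 0 0;0 0 -0.25 0 0 0;0 0 -0.25 0 0 0;0 0 -0.25 0 0 0'
python3 - <<'E'
from h import *
save("side","s6.png",(270,130,420,250),4)
print(*rel([446,175.6,150],[180,0,-8.1]))
E
```

```text
time_s: 10.5
ee_pos: [470.9, -284.3, 26.9]
ee_rot: [179.8, -0.1, 79.3]
force: [0.3, 0.0, -0.8]
gripper_width: 91.2
time_s: 11.33
ee_pos: [470.9, -284.3, 26.9]
ee_rot: [179.8, -0.1, 79.3]
force: [-0.5, -0.3, 0.4]
gripper_width: 28.5
time_s: 11.92
ee_pos: [471.2, -284.8, 153.9]
ee_rot: [179.6, 0.0, 79.3]
force: [-0.4, 0.4, -0.5]
gripper_width: 28.1
[ 0.8947 -0.2185  0.005 ] [ 0.0011 -0.0023  0.971 ]
```

View pics/s6.png

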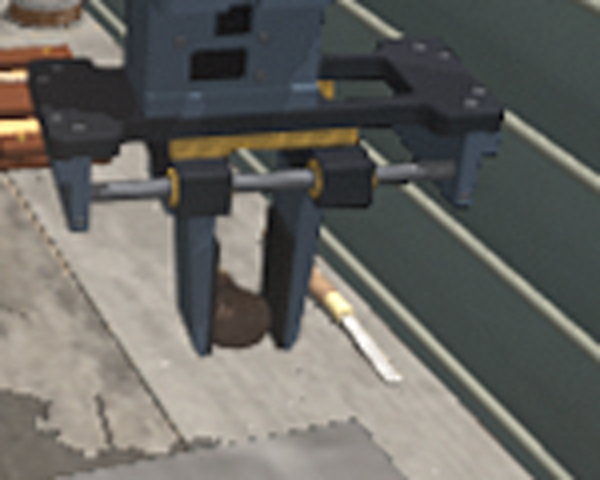

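Dark graver gripped, butt at (240,310). I carry it over the right lane.

```bash
python3 -m jog '0.05 -0.01 0 0 0 0.07;0.12 -0.03 0 0 0 0.14;0.19 -0.05 0 0 0 0.21;0.26 -0.065 0 0 0 0.28;0.33 -0.08 0 0 0 0.35;0.4 -0.1 0 0 0 0.42;0.47 -0.115 0 0 0 0.49;0.54 -0.13 0 0 0 0.56;0.61 -0.15 0 0 0 0.63;0.68 -0.165 0 0 0 0.7;0.75 -0.18 0 0 0 0.77;0.81 -0.2 0 0 0 0.84;0.86 -0.21 0 0 0 0.91;0.895 -0.218 0 0 0 0.971;0.895 -0.218 0 0 0 0.971;0.895 -0.218 0 0 0 0.971;0.895 -0.218 0 0 0 0.971'
python3 - <<'E'
from h import *
save("side","s7.png",(200,60,350,180),4)
print(*rel([446,175.6,35.5],[180,0,-8.1]),state()["gripper_width"])
E
```

```text
time_s: 13.38
ee_pos: [445.5, 174.8, 151.5]
ee_rot: [180.0, -0.1, -8.0]
force: [-0.3, 0.4, -0.9]
gripper_width: 28.5
[-2.000e-04 -2.200e-03  2.325e-01] [ 0.0001 -0.0011  0.0003] 28.267892652428902
```

View pics/s7.png

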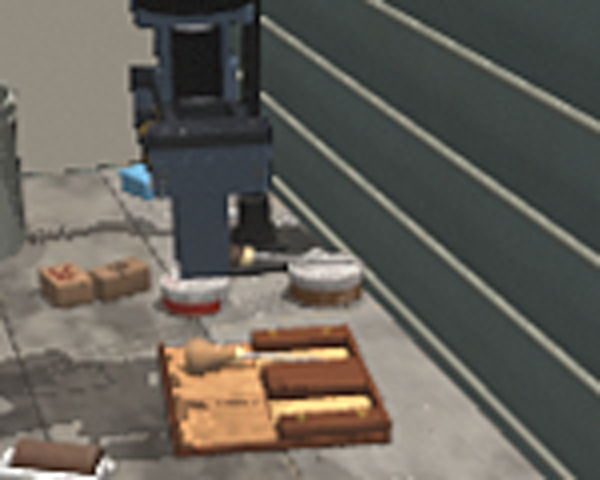

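Both the blade and the lane line up, so I lower, release and retreat.

```bash
python3 -m jog '0 -0.002 0.05 0 0 0;0 -0.002 0.1 0 0 0;0 -0.002 0.14 0 0 0;0 -0.002 0.17 0 0 0;0 -0.002 0.195 0 0 0;0 -0.002 0.212 0 0 0;0 -0.002 0.224 0 0 0;0 -0.002 0.231 0 0 0;0 -0.002 0.231 0 0 0;0 -0.002 0.231 0 0 0'
python3 -m jog '0 0 0 0 0 0;0 0 0 0 0 0;0 0 0 0 0 0;0 0 0 0 0 0;0 0 0 0 0 0;0 0 0 0 0 0' 0.4
python3 -m jog '0 0 -0.03 0 0 0;0 0 -0.08 0 0 0;0 0 -0.14 0 0 0;0 0 -0.2 0 0 0;0 0 -0.25 0 0 0;-0.1 0.2 -0.25 0 0 0;-0.1 0.3 -0.25 0 0 0;-0.1 0.4 -0.25 0 0 0;-0.1 0.5 -0.25 0 0 0;-0.1 0.5 -0.25 0 0 0;-0.1 0.5 -0.25 0 0 0;-0.1 0.5 -0.25 0 0 0;-0.1 0.5 -0.25 0 0 0'
python3 - <<'E'
from h import *
a=grab_frame("top")[:,:,::-1];b=grab_frame("side")[:,:,::-1]
f=lambda A,x0,y0,w,h,k:cv2.resize(A[y0:y0+h,x0:x0+w],None,fx=k,fy=k,interpolation=cv2.INTER_CUBIC)
cv2.imwrite("pics/f8.png",np.hstack([f(a,115,130,95,80,4),f(b,225,130,95,80,4)]))
for d in spot_in("burnisher","top"): print(d)
E
```

```text
time_s: 14.27
ee_pos: [446.4, 175.4, 36.6]
ee_rot: [-180.0, -0.1, -8.1]
force: [-0.1, 0.6, -0.7]
gripper_width: 28.4
time_s: 14.77
ee_pos: [446.5, 175.4, 36.7]
ee_rot: [-180.0, -0.1, -8.1]
force: [0.5, 0.3, 0.4]
gripper_width: 63.0
time_s: 15.85
ee_pos: [360.9, -66.9, 161.6]
ee_rot: [-180.0, -0.2, -8.4]
force: [0.3, -0.1, -0.3]
gripper_width: 63.6
{'rect': [250.3, 120.5, 311.5, 124.0], 'confidence': 0.57}
```

View pics/f8.png

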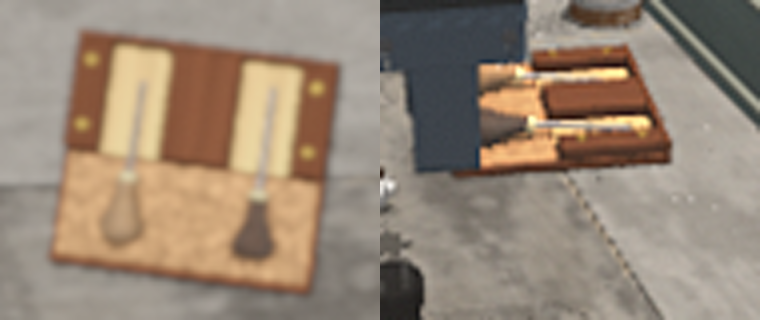

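Both gravers lie in their lanes, handles on the cork at (122,215) and (253,235), blades in the grooves. The burnisher's box is unchanged, so I hand in.

```bash
python3 -c "
from workcell import *
print(job_done(), state()['time_s'])"
```

```text
the job is handed in; nothing more can be done
the job is handed in; nothing more can be done
```

Both gravers are in the tray: the pale one in the left lane and the 120 mm dark one in the right lane. They were released, and the job was handed in at about 16 s of the 51 s allowed.

- **Placing:** the last top and side pictures show both handles on the cork and both blades in their grooves. The open gripper stood clear, about 160 mm above the bench.
- **Burnisher:** it was not touched. The detector's first box round it covered only part of the tool. Its left end and height in the last picture agree with that first one to about 1 px.
- **Forces:** the largest reading printed was about 2 N, well under the limits.
- **Look-alike:** the shorter dark graver, about 73 mm by my measurement, was left where it lay.
- **Disagreements:** the tray model and the picture differed by about 1 px (2 to 3 mm), well within the 40 mm grooves. Both gravers were let go about 1 to 2 mm above the cork and settled flat.

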